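# Count three gift capsules into a tray

## Task

Slide the empty tray under the dispenser's spout and turn the knob clockwise by exactly three clicks, so that three capsules drop into the tray. Then carry the filled tray over and set it down flat inside the shallow carton lid with the three capsules still in it. Leave the other things on the table undisturbed.

Things in the scene. Friction and masses are not known exactly. Their poses are not given: they have to be found in the camera images.
- knob (a joint): Black paddle knob on top of the dispenser, vertical axis. 0 at the start (a stop there), grows clockwise seen from above. A spring detent clicks every 0.785 rad (eight marks a turn): past half-way it snaps to the next click and stays there when let go; leaving a click takes about 0.12 N m. Each click drops one capsule through the spout, at about half-way.
- knob_grip (a point): Point on the knob's axis, 190 mm above the table, at the height to grip. The grip is an upright bar 70 mm long, 14 mm thick and 46 mm high (163 to 209 mm above the table). This frame turns with the knob: x runs along the bar (at the start it is parallel to the dispenser's x), y across its thickness, z up.
- dispenser: Fixed dispenser: grey pillar 90 mm wide, 156 mm square deck on it (underside 85 mm up), clear drum 155 mm across (lid top 139 mm) with an eight-pocket paddle wheel, seven capsules and an empty pocket over the spout. Origin on the table under the wheel's axis, z up, front along -x. Pillar front is the plane x = -15 mm; below the deck all in front of it is free but the spout.
- spout (a point): Centre of the lower mouth of the short black spout under the front half of the deck, 68 mm above the table and 50 mm in front of the wheel's axis (dispenser x = -50 mm); 52 mm outer, 45 mm inner diameter. Axes parallel to the dispenser's.
- tray_mid (a point): Centre (half-way up, 25 mm over its underside) of the grey open plastic tray, loose, its trough 168 mm long (its x), 60 mm wide (its y), 50 mm high, walls and floor 3 mm, about 0.16 kg in all, with an upright grip plate at its -x end (x from -84 to -98 mm). Towards its +x end the floor slopes up to 27 mm, so capsules roll to the grip end. This point is the centre of the trough. At the start it is empty.
- tray_handle (a point): Middle of the upper part of the tray's grip plate, 80 mm above the tray's underside and 91 mm from the trough's centre along the tray's -x. The plate is 14 mm thick (tray x), 54 mm wide (tray y) and reaches from the underside to 100 mm, 50 mm above the trough's rim: pinch it across its thickness from above. Axes as the tray's.
- carton_lid: Shallow cardboard carton lid lying open side up, fixed, 230 mm long (its x), 130 mm wide (its y), 14 mm high, walls and floor 5 mm thick. Origin at the centre of its underside, on the table.
- label_roll_mid (a point): Bystander: roll of white labels standing on its end, 64 mm across, 38 mm high; centre. Not to be disturbed.
- glue_mid (a point): Bystander: standing glue stick, 25 mm across, 88 mm high; centre. Not to be disturbed.
- capsule_1 (a point): Centre of the capsule that leaves first on turning clockwise: a white round toy capsule (ball) 34 mm across with a grey seam, 10 g; at the start in the drum, 108 mm above the table.
- capsule_2 (a point): Centre of the capsule that leaves second on turning clockwise: a white round toy capsule (ball) 34 mm across with a grey seam, 10 g; at the start in the drum, 108 mm above the table.
- capsule_3 (a point): Centre of the capsule that leaves third on turning clockwise: a white round toy capsule (ball) 34 mm across with a grey seam, 10 g; at the start in the drum, 108 mm above the table.
- capsule_4 (a point): Centre of the capsule that leaves fourth on turning clockwise: a white round toy capsule (ball) 34 mm across with a grey seam, 10 g; at the start in the drum, 108 mm above the table.
- tray: The same tray; this origin is the centre of its underside.

How it is judged (in metres and radians):
On the way, in this order (a step that is already met when the one before it is completed fails the run):
1. the empty tray stands flat on the table under the spout, the knob not yet turned (x of spout in the frame of tray_mid between -0.075 and 0.075 m and y of spout in the frame of tray_mid between -0.02 and 0.02 m and height (world z) of tray_mid below 0.028 m and angle between tray_mid's own z axis and vertical below 0.05 rad and value of joint knob below 0.2 rad), for 0.2 s.
2. the knob rests at the third click and capsules one to three are in the tray, which still stands under the spout (value of joint knob between 2.2 and 2.52 rad and height (world z) of capsule_4 above 0.095 m and x of capsule_1 in the frame of tray_mid between -0.083 and 0.083 m and y of capsule_1 in the frame of tray_mid between -0.029 and 0.029 m and z of capsule_1 in the frame of tray_mid between -0.03 and 0.03 m and x of capsule_2 in the frame of tray_mid between -0.083 and 0.083 m and y of capsule_2 in the frame of tray_mid between -0.029 and 0.029 m and z of capsule_2 in the frame of tray_mid between -0.03 and 0.03 m and x of capsule_3 in the frame of tray_mid between -0.083 and 0.083 m and y of capsule_3 in the frame of tray_mid between -0.029 and 0.029 m and z of capsule_3 in the frame of tray_mid between -0.03 and 0.03 m and x of spout in the frame of tray_mid between -0.08 and 0.08 m and height (world z) of tray_mid below 0.03 m), for 0.2 s.
At the end, for the whole second after the job is handed in: The tray stands at rest, flat (within 0.04 rad) on the floor of the carton lid, wholly inside its walls; capsules one to three are in the tray; the knob rests at the third click (2.2 to 2.52 rad) and the fourth capsule is still in the drum (value of joint knob between 2.2 and 2.52 rad and height (world z) of capsule_4 above 0.095 m and x of capsule_1 in the frame of tray_mid between -0.083 and 0.083 m and y of capsule_1 in the frame of tray_mid between -0.029 and 0.029 m and z of capsule_1 in the frame of tray_mid between -0.03 and 0.03 m and x of capsule_2 in the frame of tray_mid between -0.083 and 0.083 m and y of capsule_2 in the frame of tray_mid between -0.029 and 0.029 m and z of capsule_2 in the frame of tray_mid between -0.03 and 0.03 m and x of capsule_3 in the frame of tray_mid between -0.083 and 0.083 m and y of capsule_3 in the frame of tray_mid between -0.029 and 0.029 m and z of capsule_3 in the frame of tray_mid between -0.03 and 0.03 m and angle between tray_mid's own z axis and vertical below 0.04 rad and z of tray_mid in the frame of carton_lid between 0.026 and 0.034 m and x of tray_mid in the frame of carton_lid between -0.03 and 0.03 m and y of tray_mid in the frame of carton_lid between -0.045 and 0.045 m and linear speed of tray below 0.02 m/s); the robot touches nothing.
It fails at once if the knob is turned to a fourth click (beyond 2.75 rad) (value of joint knob above 2.75 rad).
It fails at once if the label roll or the glue stick is moved by more than 20 mm (distance of any of label_roll_mid, glue_mid from where it was at the start of the episode above 0.02 m).
It also fails if it takes over 72 s, if anything falls off the work surface, if the arm or the gripper's body presses on something with over 40 N, if the wrist force passes 120 N, or if a joint passes its speed limit or range.

## Robot

A 6-joint arm with a two-finger parallel gripper is mounted at the origin on a cart in front of the work surface, level with it; the furniture and walls round the work are solid. World frame = base frame: x ahead of the robot, y to its left, z up, the work surface at z = 0. Lengths are in mm, angles in rad, forces in N, time in s.
With the tool pointing down it reaches from about 350 to 975 mm from the base axis. Payload 4.9 kg.
Tool frame: the origin (TCP) lies midway between the tips of the shut fingers; the grasp point (between the pads) lies 19 mm behind it (robot.tcp_to_grasp is the distance from the TCP to the grasp point, in mm); z points along the fingers, y is the line along which they close (so a half turn about z gives the same grasp; the last joint's range is limited). The gripper opens to 85 mm and grips with 20 to 120 N. Pads are 22 mm wide; open, the fingers measure 114 mm over their backs; the gripper's body (76 mm by 85 mm) begins 54 mm behind the grasp point. The pads swing forward as they close: fully open they stand 13 mm farther back than shut.
Start: joints at [1.027, 0.053, 1.613, -0, 1.476, -0.119], TCP at [257.574, 569.436, 231.304] pointing down, gripper open.
Joint ranges: [-3.01, 3.01], [-1.01, 2.22], [0.06, 2.58], [-1.02, 4.17], [0.09, 2.62], [-3.14, 3.14]. Speed limits (rad/s): [2.57, 2.57, 3.14, 3.14, 3.14, 3.14].

## Interface

Orientations are given as a unit quaternion [x, y, z, w].
In Python, from bench import robot gives the robot as it stands. The module is installed in compiled form; this text tells all that it offers.
- The arm moves only by the shell command python3 -m inch 'ROWS' [FORCE]. ROWS is JSON, a list of rows, each an object with "slide": the shift along the tool's x, y, z each as a share of 300 mm, from -1 to 1, a list of three; "turn": the turn, a rotation vector about the tool's x, y, z each as a share of pi rad, from -1 to 1, a list of three; "fingers": the gripper's target within -1 to 1 (shut at 1, half-way at 0, fully open at -1). A call has 1 to 12 rows; each row is the pose to reach, as a shift and turn from the pose commanded when the call began, along the tool's axes at that moment, turning the shorter way round; what a row does not reach only later rows make up. A row lasts 1/12 s, in which the tool goes at most 41.7 mm and 7.16 degrees, less where a joint would pass 70% of its speed; a pose out of reach is approached as far as the arm can. A call with a number of a shift or a turn outside -1 to 1 is refused whole. A call with a gripper value outside its range is refused whole. The fingers move at their own pace and stop on an object; FORCE is the grip in N (left out, the last holds). Time passes only in rows, so rows that repeat a pose let the fingers close. It gives the time, the measured TCP pose, the force, the opening and the grip force at its end, in the units of the state.
- robot.get_state(): the state, without advancing time (a new reading comes with each control period).
- robot.get_image(name): name is "scene" or "side" or "wrist"; returns a dict with "image" (400x640x3 uint8, red, green, blue), "mtx" (3x3 intrinsics, pixels), "R" (3x3) and "t" (3): a world point X has camera coordinates R X + t; the wrist camera has in their place "hand_eye" (4x4, takes a point from camera to tool coordinates, whose origin is the TCP and whose axes are the flange's). Camera axes: x right, y down, z forward; pixel columns grow to the right and rows downward; lengths in mm; the calibration is good to about 2 mm. A picture is of the moment at which its call begins: read the wrist's pose just before it. There is no depth.
- robot.sign_off(): hands the job in; it is judged then, once.
The state is a dict: "time_s": time; "q": joint angles; "qvel": joint speeds; "joint_efforts": joint torques, N m; "position": TCP position; "tool_rot": TCP orientation; "contact_force": force on the tool from outside, world axes, zero at the start; "moment": the same for the moment, N m; "opening": finger opening in mm; "grip_force": force on a finger pad.
Only numpy, scipy, OpenCV 4.12 (cv2) and the standard library are available. Lean on these libraries where they do the work, as an engineer would, in place of code of your own. Each camera call takes 0.05 s, during which the arm holds its last target. There are 200 camera calls.

## Working session

There is one attempt and no reset: what is moved stays moved. The work goes in short steps, Python scripts to look and compute and a shell command to move; the robot and the scene stay as the last step left them, time stands still between calls to the robot, and variables do not carry over. Pictures are saved under pics/ and viewed, at most 10 in all, crops included, and the job is handed in when it is done.

```bash
mkdir -p pics; python3 - <<'E'
from bench import robot
import cv2
s=robot.get_state(); print(s['time_s'],s['position'],s['tool_rot'],s['opening'])
for n in("scene","side"):
    d=robot.get_image(n); cv2.imwrite(f"pics/{n}0.png",d["image"][:,:,::-1]); print(n,d["mtx"],d["R"],d["t"])
E
```

```text
0.0 [257.26214564 568.90645913 230.03832253] [ 2.10799414e-01  9.77528785e-01 -9.85578159e-04 -3.32965874e-04] 85.28191020368541
scene [[399.57066131   0.         318.64978549]
 [  0.         399.57066131 197.5093214 ]
 [  0.           0.           1.        ]] [[ 0.69678663 -0.71726414 -0.00453159]
 [-0.3314474  -0.31636911 -0.88884937]
 [ 0.63610613  0.62084034 -0.4581771 ]] [-394.02779273  297.28166477  927.34731641]
side [[404.87807503   0.         319.8591432 ]
 [  0.         404.87807503 197.51904376]
 [  0.           0.           1.        ]] [[ 0.86227352 -0.50639078 -0.00726289]
 [-0.2456742  -0.40570316 -0.88036875]
 [ 0.44286404  0.76090297 -0.47423424]] [-487.24067147  242.09481283  776.32096061]
```

View pics/scene0.png

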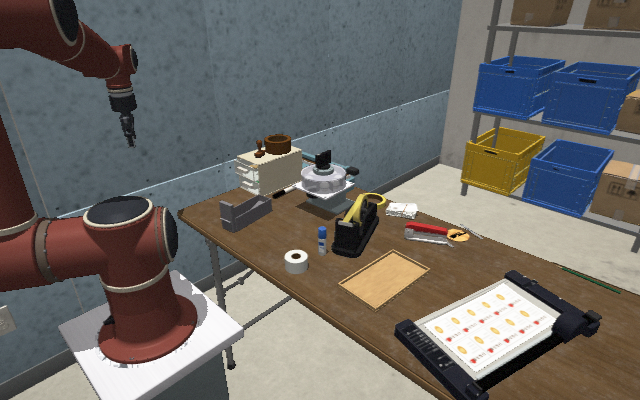

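View pics/side0.png

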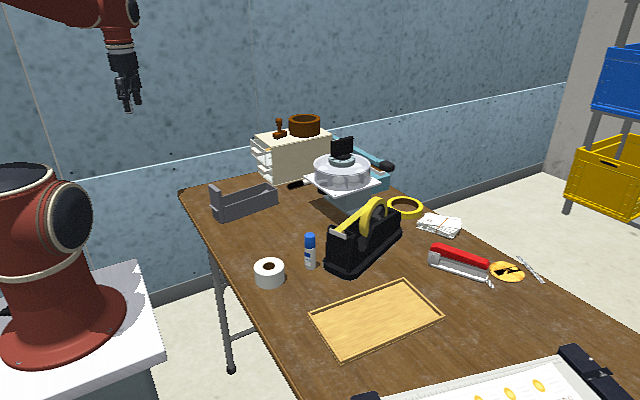

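The scene image shows the tray at about (247,213), the dispenser knob at (323,158), the lid at (385,278), the label roll at (296,262) and the glue at (322,240). I'm enlarging both views to measure them.

```bash
python3 - <<'E'
import cv2
a=cv2.imread("pics/scene0.png")[140:310,210:436]; cv2.imwrite("pics/c1.png",cv2.resize(a,None,fx=3.5,fy=3.5,interpolation=cv2.INTER_CUBIC))
a=cv2.imread("pics/side0.png")[125:293,190:416]; cv2.imwrite("pics/c2.png",cv2.resize(a,None,fx=3.5,fy=3.5,interpolation=cv2.INTER_CUBIC))
E
```

```text
(no output)
```

View pics/c1.png

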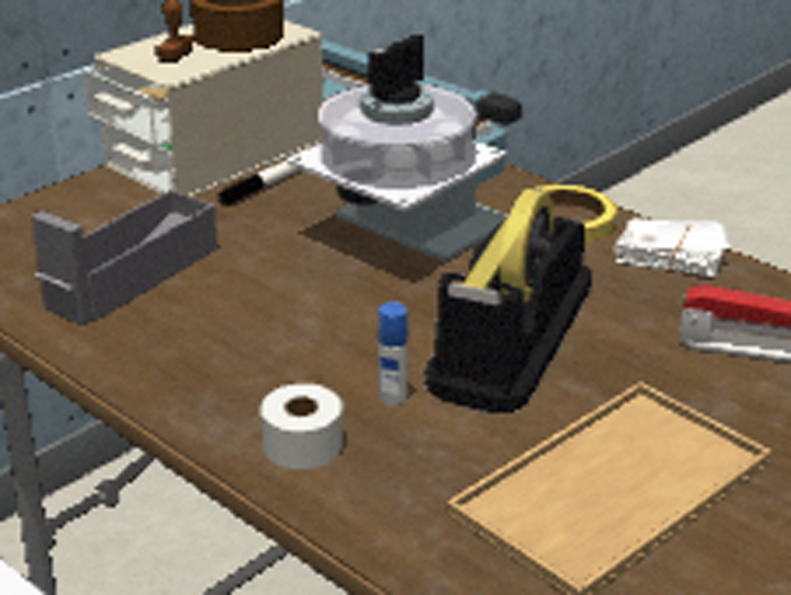

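View pics/c2.png

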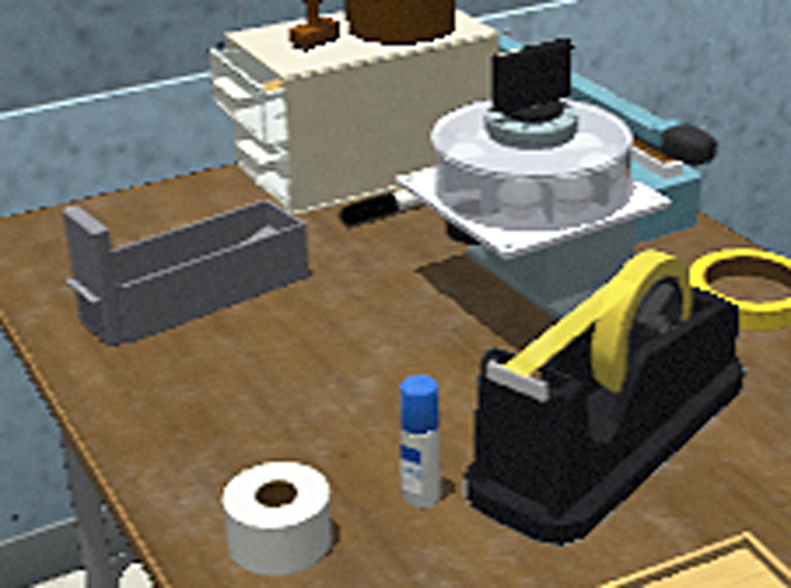

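Crop readings. Scene: the plate top runs from (34,214) to (80,230) and the knob bar top from (369,52) to (422,37). The deck corners are (298,158), (403,203) and (507,153). Next I fit poses using both views together.

```bash
cat > fit.py <<'E'
import numpy as np
from scipy.optimize import least_squares
from scipy.spatial.transform import Rotation
C={'c':(399.571,318.65,197.51,np.array([[0.69678663,-0.71726414,-0.00453159],[-0.3314474,-0.31636911,-0.88884937],[0.63610613,0.62084034,-0.4581771]]),np.array([-394.02779273,297.28166477,927.34731641])),
'd':(404.878,319.859,197.519,np.array([[0.86227352,-0.50639078,-0.00726289],[-0.2456742,-0.40570316,-0.88036875],[0.44286404,0.76090297,-0.47423424]]),np.array([-487.24067147,242.09481283,776.32096061]))}
def proj(k,X):
    f,cx,cy,R,t=C[k]; p=R@X+t; return np.array([f*p[0]/p[2]+cx,f*p[1]/p[2]+cy])
def px(k,u,v,full=False):
    if full: return np.array([u,v],float)
    o={'c':(210,140),'d':(190,125)}[k]; return np.array([o[0]+(u+.5)/3.5-.5,o[1]+(v+.5)/3.5-.5])
def pose(x,y,a,p):
    c,s=np.cos(a),np.sin(a); return np.array([x+c*p[0]-s*p[1],y+s*p[0]+c*p[1],p[2]])
def fit(name,obs,x0,dz=False):
    f=lambda v: np.concatenate([proj(k,pose(*v[:3],np.array(P)+[0,0,v[3] if dz else 0]))-q for k,q,P in obs])
    best=min((least_squares(f,[x0[0],x0[1],x0[2]]+([0] if dz else [])) for _ in [0]),key=lambda r:r.cost)
    print(name,best.x.round(3),'rms px',np.sqrt(np.mean(best.fun**2)).round(2)); print(best.fun.reshape(-1,2).round(1).tolist()); return best.x
E
python3 - <<'E'
from fit import *
fit('tray',[('c',px('c',34,214),(-98,27,100)),('c',px('c',80,234),(-98+14,-27,100)),('c',px('c',82,323),(-84,-30,0)),('c',px('c',217,247),(84,-30,0)),('c',px('c',216,208),(84,-30,50)),('c',px('c',172,192),(84,30,50)),
('d',px('d',66,208),(-98,27,100)),('d',px('d',108,236),(-84,-27,100)),('d',px('d',118,342),(-84,-30,0)),('d',px('d',309,272),(84,-30,0)),('d',px('d',306,222),(84,-30,50)),('d',px('d',264,202),(84,30,50))],[400,500,0.])
x=fit('deck',[('c',px('c',298,158),(-78,78,90)),('c',px('c',403,205),(-78,-78,90)),('c',px('c',507,153),(78,-78,90)),
('d',px('d',397,180),(-78,78,90)),('d',px('d',513,252),(-78,-78,90)),('d',px('d',670,200),(78,-78,90))],[650,500,0.],True)
fit('knob',[('c',px('c',369,54),(-35,0,209)),('c',px('c',422,37),(35,0,209)),('d',px('d',492,54),(-35,0,209)),('d',px('d',571,40),(35,0,209))],x)
fit('lid',[('c',px('c',450,502),(-115,65,14)),('c',px('c',641,385),(115,65,14)),('c',px('c',768,452),(115,-65,14)),('c',px('c',583,588),(-115,-65,14)),
('d',px('d',309,316,1),(-115,65,14)),('d',px('d',403,280,1),(115,65,14)),('d',px('d',443,317,1),(115,-65,14)),('d',px('d',341,360,1),(-115,-65,14))],[600,100,0.])
fit('roll',[('c',px('c',302,405),(0,0,38)),('d',px('d',277,493),(0,0,38))],[500,200,0.])
fit('glue',[('c',px('c',393,308),(0,0,88)),('d',px('d',419,382),(0,0,88))],[500,200,0.])
fit('tapefront',[('c',px('c',437,290),(0,0,70)),('d',px('d',480,360),(0,0,70))],[500,200,0.],True)
fit('tapetop',[('c',px('c',540,188),(0,0,100)),('d',px('d',660,253),(0,0,100))],[500,200,0.],True)
fit('drawerboxnear',[('c',px('c',168,80),(0,0,100)),('d',px('d',285,97),(0,0,100))],[500,600,0.],True)
fit('drawerboxright',[('c',px('c',320,35),(0,0,100)),('d',px('d',497,35),(0,0,100))],[500,600,0.],True)
E
```

```text
tray [4.61471e+02 2.33437e+02 1.28000e-01] rms px 1.34
[[-2.0, 0.0], [-0.2, -2.6], [3.1, -0.5], [0.1, 0.8], [-0.5, -0.6], [-0.4, -0.7], [-2.3, 0.3], [-0.5, -2.0], [1.8, 1.1], [-0.1, 2.1], [-0.2, 1.2], [0.9, -0.3]]
deck [ 7.03373e+02  1.10277e+02  4.90000e-02 -2.90000e+00] rms px 1.03
[[-2.9, -0.0], [1.1, -0.0], [0.1, -0.5], [0.9, -0.4], [-0.6, 0.6], [1.1, 0.4]]
knob [ 6.9517e+02  1.0546e+02 -4.8000e-02] rms px 0.37
[[0.0, -0.4], [-0.0, -0.7], [-0.2, 0.6], [0.2, 0.2]]
lid [ 5.14831e+02 -2.96292e+02 -5.30000e-02] rms px 1.73
[[-0.9, 0.1], [-0.3, -1.1], [1.5, -0.4], [-0.2, 1.3], [-2.4, -2.8], [0.2, -3.0], [2.7, -0.8], [-0.5, 3.3]]
roll [390.313 -82.118   0.   ] rms px 0.1
[[-0.1, -0.1], [0.1, 0.1]]
glue [488.261 -87.481   0.   ] rms px 0.36
[[-0.3, -0.5], [0.2, 0.4]]
tapefront [ 521.477 -105.656  349.673   31.53 ] rms px 0.92
[[-0.3, -1.4], [0.1, 1.1]]
tapetop [663.192 -99.398   0.     37.118] rms px 0.05
[[-0.0, -0.1], [0.0, 0.1]]
drawerboxnear [589.55  331.1   754.808  24.511] rms px 2.44
[[0.1, 3.7], [0.3, -3.1]]
drawerboxright [801.565 325.267  48.701  33.093] rms px 0.09
[[0.0, -0.1], [-0.0, 0.1]]
```

```bash
cat > go.py <<'E'
import sys,numpy as np
from bench import robot
from scipy.spatial.transform import Rotation as R
def go(x,y,z,yaw,down=True):
    "shares to reach TCP x,y,z (mm) with tool y at yaw (rad, world), tool straight down"
    s=robot.get_state(); R0=R.from_quat(s['tool_rot'])
    ty=np.array([np.cos(yaw),np.sin(yaw),0]); tz=np.array([0,0,-1.]); M=np.column_stack([np.cross(ty,tz),ty,tz])
    sl=R0.inv().apply(np.array([x,y,z])-s['position'])/300; tu=(R0.inv()*R.from_matrix(M)).as_rotvec()/np.pi
    print('t',round(s['time_s'],2),'pos',np.round(s['position'],1),'yaw',round(float(np.arctan2(*R0.apply([0,1,0])[1::-1])),3),'q',np.round(s['q'],2),'F',np.round(s['contact_force'],1),'M',np.round(s['moment'],2),'open',round(s['opening'],1),round(s['grip_force'],1)); print('slide',sl.round(4).tolist(),'turn',tu.round(4).tolist())
if __name__=='__main__': go(*map(float,sys.argv[1:5]))
E
python3 go.py 400 260 330 0.1; python3 -c "
from bench import robot
d=robot.get_image('wrist');print(d['mtx'],d['hand_eye'])"
```

```text
t 0.1 pos [257.3 569.  230.2] yaw 1.146 q [ 1.03  0.05  1.61  0.    1.48 -0.12] F [ 0.9  0.4 -0.7] M [-0.02 -0.03 -0.04] open 85.1 0.0
slide [-0.8578, -0.7428, -0.3316] turn [-0.0006, 0.0002, 0.3329]
[[311.37446129   0.         316.69887711]
 [  0.         311.37446129 199.7389206 ]
 [  0.           0.           1.        ]] [[ 4.25144603e-04 -9.62104417e-01 -2.72680969e-01  7.02487337e+01]
 [ 9.99999591e-01  6.26843088e-04 -6.52572398e-04 -3.17804812e-02]
 [ 7.98770967e-04 -2.72680580e-01  9.62104289e-01 -1.43854590e+02]
 [ 0.00000000e+00  0.00000000e+00  0.00000000e+00  1.00000000e+00]]
```

```bash
python3 go.py 520 220 330 0.1
```

```text
t 0.15 pos [257.3 569.  230.3] yaw 1.146 q [ 1.03  0.05  1.61  0.    1.48 -0.12] F [-0.2  0.1 -0.4] M [-0.03 -0.01  0.03] open 85.2 0.0
slide [-1.2772, -0.6997, -0.3314] turn [-0.0005, 0.0002, 0.3329]
```

```bash
python3 -m inch '[{"slide":[-0.95,-0.52,-0.33],"turn":[0,0,0.333],"fingers":-1},{"slide":[-0.95,-0.52,-0.33],"turn":[0,0,0.333],"fingers":-1},{"slide":[-0.95,-0.52,-0.33],"turn":[0,0,0.333],"fingers":-1},{"slide":[-0.95,-0.52,-0.33],"turn":[0,0,0.333],"fingers":-1},{"slide":[-0.95,-0.52,-0.33],"turn":[0,0,0.333],"fingers":-1},{"slide":[-0.95,-0.52,-0.33],"turn":[0,0,0.333],"fingers":-1},{"slide":[-0.95,-0.52,-0.33],"turn":[0,0,0.333],"fingers":-1},{"slide":[-0.95,-0.52,-0.33],"turn":[0,0,0.333],"fingers":-1},{"slide":[-0.95,-0.52,-0.33],"turn":[0,0,0.333],"fingers":-1},{"slide":[-0.95,-0.52,-0.33],"turn":[0,0,0.333],"fingers":-1}]' && python3 go.py 520 220 330 0.1
```

```text
time_s: 0.98
position: [454.7, 307.9, 331.4]
tool_rot: [0.673, 0.74, 0.001, 0.0]
contact_force: [0.1, -0.2, 0.4]
opening: 85.5
grip_force: 0.0
t 0.98 pos [454.7 307.9 331.4] yaw 0.095 q [ 0.46 -0.17  1.66 -0.    1.65  0.37] F [ 0.1 -0.2  0.4] M [0.07 0.02 0.04] open 85.5 0.0
slide [-0.3124, 0.189, 0.0048] turn [0.0006, -0.0001, -0.0016]
```

```bash
python3 -m inch '[{"slide":[-0.31,0.19,0],"turn":[0,0,0],"fingers":-1},{"slide":[-0.31,0.19,0],"turn":[0,0,0],"fingers":-1},{"slide":[-0.31,0.19,0],"turn":[0,0,0],"fingers":-1},{"slide":[-0.31,0.19,0],"turn":[0,0,0],"fingers":-1},{"slide":[-0.31,0.19,0],"turn":[0,0,0],"fingers":-1}]' && python3 - <<'E'
from bench import robot
import cv2,json
s=robot.get_state(); d=robot.get_image('wrist'); cv2.imwrite('pics/w1.png',d['image'][:,:,::-1])
json.dump(dict(p=list(s['position']),q=list(s['tool_rot'])),open('w1.json','w')); print(s['position'],s['tool_rot'])
E
```

```text
time_s: 1.4
position: [518.7, 223.1, 329.1]
tool_rot: [0.671, 0.742, -0.001, -0.001]
contact_force: [-0.6, 0.4, 0.5]
opening: 85.3
grip_force: 0.0
[518.65443268 223.07165735 329.08472492] [ 6.70859503e-01  7.41583561e-01 -7.26891114e-04 -9.06083204e-04]
```

View pics/w1.png

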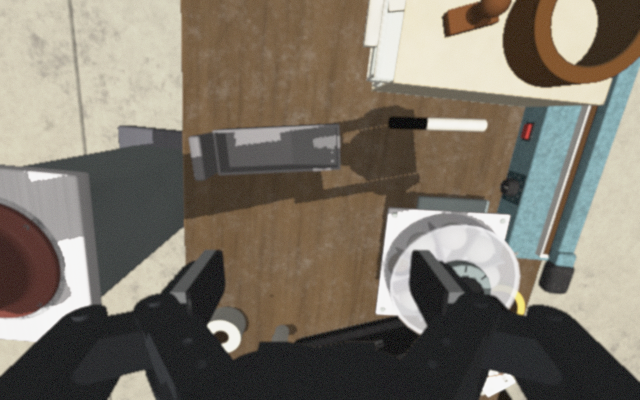

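```bash
python3 - <<'E'
import cv2
a=cv2.imread("pics/w1.png")[112:322,182:382]; b=cv2.imread("pics/w1.png")[112:322,372:532]
import numpy as np
a=cv2.imread("pics/w1.png")[112:192,182:352]; b=cv2.imread("pics/w1.png")[200:330,370:530]
A=cv2.resize(a,None,fx=4.5,fy=4.5,interpolation=cv2.INTER_CUBIC); B=cv2.resize(b,None,fx=1.8,fy=1.8,interpolation=cv2.INTER_CUBIC)
c=np.zeros((A.shape[0]+B.shape[0],max(A.shape[1],B.shape[1]),3),np.uint8); c[:A.shape[0],:A.shape[1]]=A; c[A.shape[0]:,:B.shape[1]]=B
cv2.imwrite("pics/c3.png",c); print(c.shape,A.shape)
E
```

```text
(594, 765, 3) (360, 765, 3)
```

View pics/c3.png

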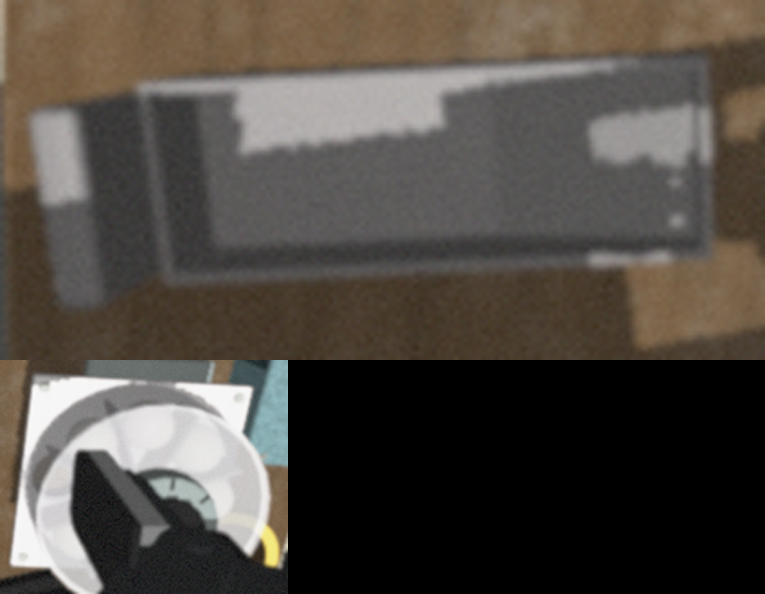

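The crop gives the trough rim corners at (138,83), (163,285), (708,57) and (712,257), and the deck corners at (33,376), (252,386) and (11,565). I'm refitting with these.

```bash
cat > wr.py <<'E'
import fit,json,numpy as np
from scipy.spatial.transform import Rotation
H=np.array([[4.25144603e-04,-9.62104417e-01,-2.72680969e-01,70.2487],[9.99999591e-01,6.26843088e-04,-6.52572398e-04,-.03178],[7.98770967e-04,-2.72680580e-01,9.62104289e-01,-143.85459],[0,0,0,1]])
def addcam(k,js):
    j=json.load(open(js)); T=np.eye(4); T[:3,:3]=Rotation.from_quat(j['q']).as_matrix(); T[:3,3]=j['p']
    W=np.linalg.inv(T@H); fit.C[k]=(311.3745,316.6989,199.7389,W[:3,:3],W[:3,3])
E
python3 - <<'E'
from fit import *; import wr; wr.addcam('w','w1.json')
A=lambda x,y:np.array([182+(x+.5)/4.5-.5,112+(y+.5)/4.5-.5]); B=lambda x,y:np.array([370+(x+.5)/1.8-.5,200+(y-360+.5)/1.8-.5])
T=[('w',A(32,112),(-98,27,100)),('w',A(60,305),(-98,-27,100)),('w',A(82,112),(-84,27,100)),('w',A(103,303),(-84,-27,100)),('w',A(138,83),(-84,30,50)),('w',A(163,285),(-84,-30,50)),('w',A(708,57),(84,30,50)),('w',A(712,257),(84,-30,50))]
fit('tray w',T,[461,233,.1])
D=[('w',B(33,376),(-78,78,90)),('w',B(252,386),(78,78,90)),('w',B(11,565),(-78,-78,90))]
fit('deck w',D,[700,106,0.]); fit('deck w z',D,[700,106,0.],True)
K=[('c',px('c',369,54),(-35,0,209)),('c',px('c',422,37),(35,0,209)),('d',px('d',492,54),(-35,0,209)),('d',px('d',571,40),(35,0,209))]
E2=[('c',px('c',298,158),(-78,78,90)),('c',px('c',403,205),(-78,-78,90)),('c',px('c',507,153),(78,-78,90)),('d',px('d',397,180),(-78,78,90)),('d',px('d',513,252),(-78,-78,90)),('d',px('d',670,200),(78,-78,90))]
fit('all',D+K+E2,[700,106,0.])
fit('knob bottom',[('c',px('c',369,88),(-35,0,163)),('d',px('d',494,105),(-35,0,163))]+K,[700,106,0.])
E
```

```text
tray w [4.62883e+02 2.37864e+02 1.45000e-01] rms px 0.79
[[-1.3, -0.8], [-0.6, 1.1], [-0.6, -1.3], [1.2, 1.1], [0.4, 0.1], [0.7, -0.4], [0.1, 0.0], [0.3, 0.5]]
deck w [6.96904e+02 1.08507e+02 5.20000e-02] rms px 0.54
[[0.5, 0.1], [-0.9, 0.2], [0.5, -0.5]]
deck w z [6.95361e+02 1.09882e+02 5.20000e-02 3.69600e+00] rms px 0.13
[[0.1, -0.2], [-0.1, 0.0], [0.0, 0.2]]
all [6.97685e+02 1.07726e+02 5.30000e-02] rms px 1.0
[[0.9, 0.8], [-0.6, 0.8], [1.0, 0.1], [0.8, -0.5], [-0.8, -1.3], [0.8, 0.6], [-0.3, -0.6], [-3.6, 0.0], [0.6, 0.0], [-0.4, -0.6], [-0.5, -0.5], [-1.8, 0.5], [0.1, 0.2]]
knob bottom [ 6.99929e+02  1.10535e+02 -8.10000e-02] rms px 0.92
[[-0.2, 1.9], [-0.6, 1.3], [-0.3, -1.2], [0.1, -1.3], [0.1, -0.4], [0.8, -0.6]]
```

```bash
python3 go.py 373 225 160 0.14
```

```text
t 1.45 pos [518.2 223.8 329.3] yaw 0.101 q [ 0.28 -0.13  1.63  0.    1.64  0.17] F [-0.4  0.4  0.5] M [ 0.01  0.07 -0.04] open 85.7 0.0
slide [0.0527, -0.4802, 0.5654] turn [-0.0006, -0.0002, -0.0123]
```

```bash
python3 -m inch '[{"slide":[0.053,-0.48,0.565],"turn":[0,0,-0.012],"fingers":-1},{"slide":[0.053,-0.48,0.565],"turn":[0,0,-0.012],"fingers":-1},{"slide":[0.053,-0.48,0.565],"turn":[0,0,-0.012],"fingers":-1},{"slide":[0.053,-0.48,0.565],"turn":[0,0,-0.012],"fingers":-1},{"slide":[0.053,-0.48,0.565],"turn":[0,0,-0.012],"fingers":-1},{"slide":[0.053,-0.48,0.565],"turn":[0,0,-0.012],"fingers":-1},{"slide":[0.053,-0.48,0.565],"turn":[0,0,-0.012],"fingers":-1},{"slide":[0.053,-0.48,0.67],"turn":[0,0,-0.012],"fingers":-1},{"slide":[0.053,-0.48,0.77],"turn":[0,0,-0.012],"fingers":-1},{"slide":[0.053,-0.48,0.87],"turn":[0,0,-0.012],"fingers":-1},{"slide":[0.053,-0.48,0.89],"turn":[0,0,-0.012],"fingers":-1},{"slide":[0.053,-0.48,0.89],"turn":[0,0,-0.012],"fingers":-1}]'; python3 go.py 373 225 62 0.14; python3 - <<'E'
from bench import robot
import cv2
d=robot.get_image('wrist'); e=robot.get_image('side')
import numpy as np
cv2.imwrite('pics/w2.png',np.hstack([cv2.resize(d['image'][:,:,::-1],None,fx=.75,fy=.75)[:,:],cv2.resize(e['image'][100:280,150:340,::-1],(317,300))]))
E
```

```text
time_s: 2.45
position: [373.1, 224.7, 62.3]
tool_rot: [0.656, 0.754, -0.001, -0.001]
contact_force: [-0.2, -0.7, 0.1]
opening: 85.3
grip_force: 0.0
t 2.45 pos [373.1 224.7  62.3] yaw 0.139 q [ 0.37 -0.25  2.19  0.    1.2   0.23] F [-0.2 -0.7  0.1] M [-0.05 -0.04 -0.02] open 85.3 0.0
slide [0.001, -0.0003, 0.0011] turn [-0.0011, 0.0002, -0.0003]
```

View pics/w2.png

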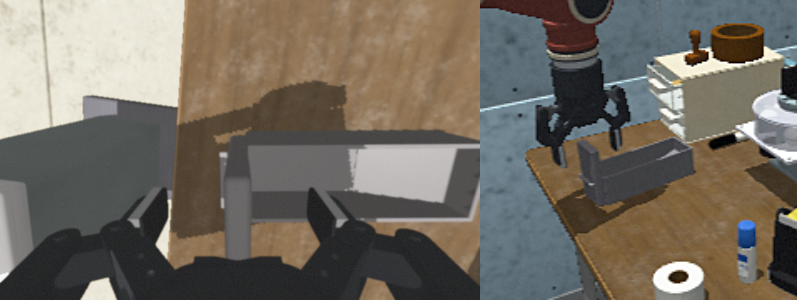

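The plate, at column 237 of the composite, sits midway between the fingers at columns 150 and 328. Closing now.

```bash
python3 -m inch '[{"slide":[0,0,0],"turn":[0,0,0],"fingers":1},{"slide":[0,0,0],"turn":[0,0,0],"fingers":1},{"slide":[0,0,0],"turn":[0,0,0],"fingers":1},{"slide":[0,0,0],"turn":[0,0,0],"fingers":1},{"slide":[0,0,0],"turn":[0,0,0],"fingers":1},{"slide":[0,0,0],"turn":[0,0,0],"fingers":1},{"slide":[0,0,0],"turn":[0,0,0],"fingers":1},{"slide":[0,0,0],"turn":[0,0,0],"fingers":1}]' 60; python3 go.py 436 104 65 0.05
```

```text
time_s: 3.22
position: [374.3, 224.5, 63.7]
tool_rot: [0.657, 0.754, 0.0, 0.0]
contact_force: [-0.4, -0.9, 2.4]
opening: 13.5
grip_force: 59.2
t 3.22 pos [374.3 224.5  63.7] yaw 0.137 q [ 0.37 -0.25  2.19  0.    1.2   0.23] F [-0.4 -0.9  2.4] M [0.01 0.16 0.05] open 13.5 59.2
slide [-0.4262, 0.1485, -0.0042] turn [0.0002, -0.0001, 0.0278]
```

```bash
python3 go.py 430 94.5 70 0.052;python3 go.py 526 99.3 70 0.052
```

```text
t 3.22 pos [374.3 224.5  63.7] yaw 0.137 q [ 0.37 -0.25  2.19  0.    1.2   0.23] F [-0.4 -0.9  2.4] M [0.01 0.16 0.05] open 13.5 59.2
slide [-0.4548, 0.1244, -0.0209] turn [0.0002, -0.0, 0.0272]
t 3.22 pos [374.3 224.5  63.7] yaw 0.137 q [ 0.37 -0.25  2.19  0.    1.2   0.23] F [-0.4 -0.9  2.4] M [0.01 0.16 0.05] open 13.5 59.2
slide [-0.4828, 0.4436, -0.0208] turn [0.0002, -0.0, 0.0272]
```

```bash
python3 -m inch '[{"slide":[0,0,-0.02],"turn":[0,0,0],"fingers":1},{"slide":[-0.08,0.02,-0.02],"turn":[0,0,0.005],"fingers":1},{"slide":[-0.16,0.04,-0.02],"turn":[0,0,0.01],"fingers":1},{"slide":[-0.26,0.07,-0.02],"turn":[0,0,0.017],"fingers":1},{"slide":[-0.36,0.1,-0.02],"turn":[0,0,0.023],"fingers":1},{"slide":[-0.43,0.117,-0.02],"turn":[0,0,0.027],"fingers":1},{"slide":[-0.455,0.124,-0.02],"turn":[0,0,0.027],"fingers":1},{"slide":[-0.455,0.124,-0.02],"turn":[0,0,0.027],"fingers":1},{"slide":[-0.455,0.124,-0.02],"turn":[0,0,0.027],"fingers":1}]'; python3 go.py 526 99.3 70 0.052; python3 - <<'E'
from bench import robot
import cv2,json
import numpy as np
s=robot.get_state(); d=robot.get_image('wrist'); e=robot.get_image('side')
json.dump(dict(p=list(s['position']),q=list(s['tool_rot'])),open('w3.json','w'))
cv2.imwrite('pics/w3.png',np.hstack([cv2.resize(d['image'][80:,200:,::-1],(400,291)),cv2.resize(e['image'][110:290,190:430,::-1],(388,291))]))
E
```

```text
time_s: 3.97
position: [429.1, 94.6, 68.9]
tool_rot: [0.688, 0.725, -0.0, -0.001]
contact_force: [-0.4, -0.2, -2.5]
opening: 13.4
grip_force: 58.6
t 3.97 pos [429.1  94.6  68.9] yaw 0.052 q [ 0.05 -0.25  2.18  0.    1.21 -0.01] F [-0.4 -0.2 -2.5] M [0.01 0.1  0.05] open 13.4 58.6
slide [-0.001, 0.3234, -0.0039] turn [-0.0004, -0.0002, 0.0]
```

View pics/w3.png

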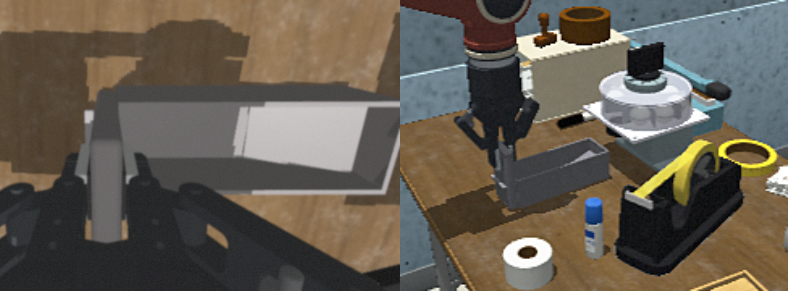

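The tray is held square, just in front of the deck. Now I slide it under the spout and lower it.

```bash
python3 -m inch '[{"slide":[0,0.04,0],"turn":[0,0,0],"fingers":1},{"slide":[0,0.11,0],"turn":[0,0,0],"fingers":1},{"slide":[0,0.18,0],"turn":[0,0,0],"fingers":1},{"slide":[0,0.25,0],"turn":[0,0,0],"fingers":1},{"slide":[0,0.3,0],"turn":[0,0,0],"fingers":1},{"slide":[0,0.323,0],"turn":[0,0,0],"fingers":1},{"slide":[0,0.323,0],"turn":[0,0,0],"fingers":1},{"slide":[0,0.323,0.01],"turn":[0,0,0],"fingers":1},{"slide":[0,0.323,0.017],"turn":[0,0,0],"fingers":1},{"slide":[0,0.323,0.02],"turn":[0,0,0],"fingers":1},{"slide":[0,0.323,0.02],"turn":[0,0,0],"fingers":1}]'; python3 go.py 526 99.3 170 0.052
```

```text
time_s: 4.98
position: [505.6, 101.6, 63.2]
tool_rot: [0.687, 0.727, -0.02, -0.02]
contact_force: [-87.4, -3.3, 67.3]
opening: 13.6
grip_force: 119.1
t 4.98 pos [505.6 101.6  63.2] yaw 0.057 q [ 0.05 -0.    1.97  0.    1.23 -0.  ] F [-87.4  -3.3  67.3] M [-0.45 11.06 -0.26] open 13.6 119.1
slide [-0.011, 0.0471, -0.3592] turn [-0.018, -0.0004, 0.0015]
```

The tray hit the pillar front: its front end is at 505.6 + 175 ≈ 681 mm and the pillar front is at 682 mm. That was my oversight. I'm backing off so that the spout sits at tray x ≈ +60.

```bash
python3 -m inch '[{"slide":[0,-0.05,0],"turn":[0,0,0],"fingers":1},{"slide":[0,-0.08,-0.003],"turn":[0,0,0],"fingers":1},{"slide":[0,-0.1,-0.006],"turn":[0,0,0],"fingers":1},{"slide":[0,-0.1,-0.006],"turn":[0,0,0],"fingers":1},{"slide":[0,-0.1,-0.006],"turn":[0,0,0],"fingers":1}]' 60; python3 go.py 496 99.3 170 0.052;python3 - <<'E'
from bench import robot
import cv2,json
import numpy as np
s=robot.get_state(); d=robot.get_image('wrist'); e=robot.get_image('side')
json.dump(dict(p=list(s['position']),q=list(s['tool_rot'])),open('w4.json','w'))
cv2.imwrite('pics/w4.png',np.hstack([cv2.resize(d['image'][80:,200:,::-1],(400,291)),cv2.resize(e['image'][130:280,220:420,::-1],(388,291),interpolation=cv2.INTER_CUBIC)]))
E
```

```text
time_s: 5.4
position: [496.6, 98.4, 65.2]
tool_rot: [0.688, 0.726, 0.0, 0.0]
contact_force: [0.4, 0.2, -1.3]
opening: 13.0
grip_force: 62.5
t 5.4 pos [496.6  98.4  65.2] yaw 0.054 q [ 0.05 -0.07  2.02  0.    1.18 -0.01] F [ 0.4  0.2 -1.3] M [ 0.04 -0.01 -0.01] open 13.0 62.5
slide [0.0032, -0.0016, -0.3495] turn [0.0002, -0.0, 0.0005]
```

View pics/w4.png

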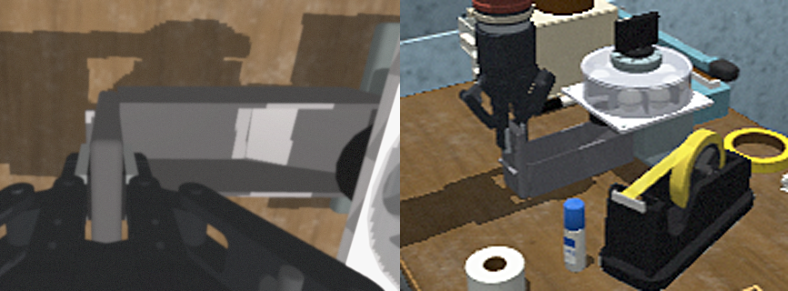

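```bash
python3 - <<'E'
from fit import *; import wr,cv2; wr.addcam('w','w4.json')
w=cv2.imread('pics/w4.png')[:, :400]
g=w.max(2)
for v in range(110,210,6):
    r=np.where(g[v,320:]<25)[0]; print(v,r.min()+320 if len(r) else None,r.max()+320 if len(r) else None,end='; ')
print()
to=lambda p:((p-[200,80])/1.1).round(1)
sp=np.array([697-50,108-50*.052])
th=np.linspace(0,2*np.pi,360,endpoint=False)
E=np.array([to(proj('w',np.array([sp[0]+26*np.cos(a),sp[1]+26*np.sin(a),68]))) for a in th]); i=E[:,0].argmin(); print('pred leftmost',E[i],'top',E[E[:,1].argmin()])
for dy in(-5,5): print(dy,[to(proj('w',np.array([sp[0]+26*np.cos(a),sp[1]+dy+26*np.sin(a),68]))).tolist() for a in (np.pi,2.5,1.9)])
print(0,[to(proj('w',np.array([sp[0]+26*np.cos(a),sp[1]+26*np.sin(a),68]))).tolist() for a in (np.pi,2.5,1.9)])
h=np.array([496.6,98.4])
for p in [(-84,30,50),(84,30,50),(-84,-30,50),(20,30,50),(20,-30,50)]: print(p,to(proj('w',pose(h[0]+91,h[1]+91*.054,.054,p))))
E
```

```text
110 None None; 116 None None; 122 None None; 128 None None; 134 None None; 140 None None; 146 363 363; 152 362 362; 158 None None; 164 None None; 170 342 348; 176 337 339; 182 None None; 188 None None; 194 349 349; 200 None None; 206 None None; 
pred leftmost [332.5 172.8] top [396.1 118.8]
-5 [[331.8, 169.9], [349.2, 144.2], [377.3, 129.5]]
5 [[336.8, 153.3], [354.6, 126.6], [383.3, 111.4]]
0 [[334.3, 161.7], [351.9, 135.5], [380.3, 120.6]]
(-84, 30, 50) [118.6 100.8]
(84, 30, 50) [408.7 100.8]
(-84, -30, 50) [117.5 192.2]
(20, 30, 50) [298.2 100.8]
(20, -30, 50) [280.8 192.2]
```

```bash
python3 - <<'E'
from fit import *; import wr,cv2; wr.addcam('w','w4.json')
g=cv2.imread('pics/w4.png')[:, :400].max(2)
pts=[]
for v in range(116,186,5):
    r=np.where(g[v,325:]<48)[0]; print(v,(r[:3]+325).tolist(),len(r),end='; ')
print(); print(g[110:190:8,325:400:5])
E
```

```text
116 [] 0; 121 [] 0; 126 [369, 370, 371] 3; 131 [362, 363, 364] 8; 136 [355, 356, 357] 14; 141 [351, 352, 353] 17; 146 [346, 347, 348] 20; 151 [343, 344, 345] 22; 156 [340, 341, 342] 24; 161 [338, 339, 340] 24; 166 [337, 338, 339] 24; 171 [337, 338, 339] 22; 176 [336, 337, 338] 22; 181 [337, 338, 339] 19; 
[[115 117 113 110 111 114 111 111 111 106  74 156 159 176 247]
 [111 111 111 107 112 110 109 112 110  76 116 155 156 248 247]
 [111 109 111 110 110 110 111 109 109  36 156 157 158 247 247]
 [110 110 112 110 113 112  81  28  30  82 155 130 248 247 247]
 [109 110 108 110 109  35  32  32  29 152 131 142 247 247 221]
 [110 110 110 104  31  31  26  21  51 132 131 249 247 214 167]
 [108 108 109  36  33  37  31  30 145 134 136 247 222 169 165]
 [109 109  90  34  28  29  28  42 160 158 244 241 199 167 149]
 [ 74  75  56  29  29  30  32 136 159 157 248 220 168 131 134]
 [ 73  75  72  29  34  35  35 161 158 244 222 184 142 136 127]]
```

```bash
python3 - <<'E'
from fit import *; import wr; wr.addcam('w','w4.json')
P=np.array([(368.5,126),(361.5,131),(354.5,136),(350.5,141),(345.5,146),(342.5,151),(339.5,156),(337.5,161),(336.5,166),(336.3,171),(335.8,176)])*1.1+[200,80]
f,cx,cy,R,t=C['w']; c=-R.T@t
W=[]
for p in P:
    d=R.T@np.array([(p[0]-cx)/f,(p[1]-cy)/f,1]); W.append((c+d*(68-c[2])/d[2])[:2])
W=np.array(W)
r=least_squares(lambda v:np.hypot(*(W-v[:2]).T)-26,[647,105]); print('spout',r.x,np.abs(r.fun).max())
a=.054; d=r.x-(np.array([496.6,98.4])+91*np.array([np.cos(a),np.sin(a)])); print('in tray',d[0]*np.cos(a)+d[1]*np.sin(a),-d[0]*np.sin(a)+d[1]*np.cos(a))
E
```

```text
spout [648.82786436 105.51147647] 0.3642452142141437
in tray 61.38980318534656 -1.1151997332111336
```

The spout measures (649,105.5), which is tray x 61, y -1, so it is well placed. Releasing the tray and moving up.

```bash
python3 -m inch '[{"slide":[0,0,0.004],"turn":[0,0,0],"fingers":1},{"slide":[0,0,0.004],"turn":[0,0,0],"fingers":-1},{"slide":[0,0,0.004],"turn":[0,0,0],"fingers":-1},{"slide":[0,0,0.004],"turn":[0,0,0],"fingers":-1},{"slide":[0,0,0.004],"turn":[0,0,0],"fingers":-1},{"slide":[0,0,0.004],"turn":[0,0,0],"fingers":-1},{"slide":[0,0,-0.13],"turn":[0,0,0],"fingers":-1},{"slide":[0,0,-0.26],"turn":[0,0,0],"fingers":-1},{"slide":[0,0,-0.39],"turn":[0,0,0],"fingers":-1},{"slide":[0,0,-0.52],"turn":[0,0,0],"fingers":-1},{"slide":[0,0,-0.65],"turn":[0,0,0],"fingers":-1},{"slide":[0,0,-0.65],"turn":[0,0,0],"fingers":-1}]'; python3 go.py 698.5 108 262 1.622
```

```text
time_s: 6.5
position: [500.5, 98.1, 270.8]
tool_rot: [0.688, 0.725, 0.006, 0.006]
contact_force: [0.5, 0.6, 1.6]
opening: 85.3
grip_force: 0.0
t 6.5 pos [500.5  98.1 270.8] yaw 0.053 q [ 0.05 -0.26  1.84  0.    1.55 -0.01] F [0.5 0.6 1.6] M [ 0.02 -0.02 -0.03] open 85.3 0.0
slide [-0.0018, 0.6603, 0.0402] turn [0.0042, 0.0042, -0.4995]
```

```bash
python3 -m inch '[{"slide":[0,0.67,0],"turn":[0,0,-0.5],"fingers":-1},{"slide":[0,0.67,0],"turn":[0,0,-0.5],"fingers":-1},{"slide":[0,0.67,0],"turn":[0,0,-0.5],"fingers":-1},{"slide":[0,0.67,0],"turn":[0,0,-0.5],"fingers":-1},{"slide":[0,0.67,0],"turn":[0,0,-0.5],"fingers":-1},{"slide":[0,0.67,0],"turn":[0,0,-0.5],"fingers":-1},{"slide":[0,0.67,0],"turn":[0,0,-0.5],"fingers":-1},{"slide":[0,0.67,0],"turn":[0,0,-0.5],"fingers":-1},{"slide":[0,0.67,0],"turn":[0,0,-0.5],"fingers":-1},{"slide":[0,0.67,0],"turn":[0,0,-0.5],"fingers":-1},{"slide":[0,0.67,0],"turn":[0,0,-0.5],"fingers":-1},{"slide":[0,0.67,0],"turn":[0,0,-0.5],"fingers":-1}]' >/dev/null;  python3 -m inch '[{"slide":[0,0,0],"turn":[0,0,-0.02],"fingers":-1},{"slide":[0,0,0],"turn":[0,0,-0.02],"fingers":-1},{"slide":[0,0,0],"turn":[0,0,-0.02],"fingers":-1}]'; python3 go.py 698.5 108 172 1.622; python3 - <<'E'
from bench import robot
import cv2,json
s=robot.get_state(); d=robot.get_image('wrist')
json.dump(dict(p=list(s['position']),q=list(s['tool_rot'])),open('w5.json','w'))
cv2.imwrite('pics/w5.png',d['image'][:,:,::-1])
E
```

```text
time_s: 7.75
position: [697.1, 108.4, 259.8]
tool_rot: [-0.021, 1.0, -0.0, -0.0]
contact_force: [0.5, 0.0, -0.3]
opening: 85.7
grip_force: 0.0
t 7.75 pos [697.1 108.4 259.8] yaw 1.614 q [ 0.05  0.22  1.38 -0.    1.54 -1.56] F [ 0.5  0.  -0.3] M [ 0.05 -0.04  0.03] open 85.7 0.0
slide [-0.0046, -0.0017, 0.2925] turn [-0.0, -0.0001, -0.0026]
```

View pics/w5.png

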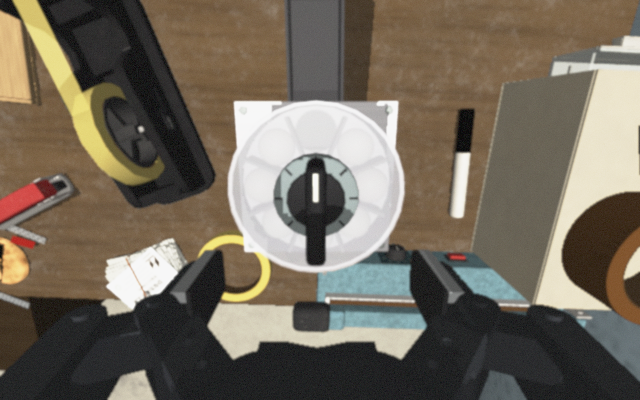

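The knob bar is centred at column 316 between the fingers and aligned with them, and the tray is under the deck. Now I descend and grip.

```bash
python3 -m inch '[{"slide":[-0.004,-0.002,0.1],"turn":[0,0,0],"fingers":-1},{"slide":[-0.004,-0.002,0.2],"turn":[0,0,0],"fingers":-1},{"slide":[-0.004,-0.002,0.27],"turn":[0,0,0],"fingers":-1},{"slide":[-0.004,-0.002,0.292],"turn":[0,0,0],"fingers":-1},{"slide":[-0.004,-0.002,0.292],"turn":[0,0,0],"fingers":-1},{"slide":[-0.004,-0.002,0.292],"turn":[0,0,0],"fingers":1},{"slide":[-0.004,-0.002,0.292],"turn":[0,0,0],"fingers":1},{"slide":[-0.004,-0.002,0.292],"turn":[0,0,0],"fingers":1},{"slide":[-0.004,-0.002,0.292],"turn":[0,0,0],"fingers":1},{"slide":[-0.004,-0.002,0.292],"turn":[0,0,0],"fingers":1},{"slide":[-0.004,-0.002,0.292],"turn":[0,0,0],"fingers":1},{"slide":[-0.004,-0.002,0.292],"turn":[0,0,0],"fingers":1}]' 40; python3 go.py 698.5 108 172 1.622
```

```text
time_s: 8.8
position: [698.8, 107.6, 173.5]
tool_rot: [-0.022, 1.0, -0.0, 0.001]
contact_force: [-1.2, -1.0, 3.4]
opening: 13.5
grip_force: 40.7
t 8.8 pos [698.8 107.6 173.5] yaw 1.615 q [ 0.05  0.28  1.46 -0.    1.4  -1.57] F [-1.2 -1.   3.4] M [-0.13  0.14  0.01] open 13.5 40.7
slide [0.0009, 0.0014, 0.0051] turn [-0.0002, 0.0004, -0.0021]
```

First click: turn 45° slowly, then hold.

```bash
python3 -m inch '[{"slide":[0,0,0],"turn":[0,0,0.03],"fingers":1},{"slide":[0,0,0],"turn":[0,0,0.06],"fingers":1},{"slide":[0,0,0],"turn":[0,0,0.09],"fingers":1},{"slide":[0,0,0],"turn":[0,0,0.12],"fingers":1},{"slide":[0,0,0],"turn":[0,0,0.15],"fingers":1},{"slide":[0,0,0],"turn":[0,0,0.18],"fingers":1},{"slide":[0,0,0],"turn":[0,0,0.21],"fingers":1},{"slide":[0,0,0],"turn":[0,0,0.24],"fingers":1},{"slide":[0,0,0],"turn":[0,0,0.25],"fingers":1},{"slide":[0,0,0],"turn":[0,0,0.25],"fingers":1},{"slide":[0,0,0],"turn":[0,0,0.25],"fingers":1},{"slide":[0,0,0],"turn":[0,0,0.25],"fingers":1}]'; python3 go.py 698.5 108 172 1.622; python3 - <<'E'
from bench import robot
import cv2
for n in('scene','side'): cv2.imwrite(f'pics/{n}_k1.png',robot.get_image(n)['image'][:,:,::-1])
E
```

```text
time_s: 9.8
position: [698.2, 106.1, 173.6]
tool_rot: [0.362, 0.932, -0.002, 0.0]
contact_force: [-3.4, -5.3, 4.0]
opening: 13.4
grip_force: 40.8
t 9.8 pos [698.2 106.1 173.6] yaw 0.829 q [ 0.05  0.28  1.46 -0.    1.41 -0.78] F [-3.4 -5.3  4. ] M [-0.63  0.4  -0.07] open 13.4 40.8
slide [0.0037, 0.0054, 0.0052] turn [-0.001, 0.0001, -0.2524]
```

```bash
python3 -m inch '[{"slide":[0,0,0],"turn":[0,0,0.03],"fingers":1},{"slide":[0,0,0],"turn":[0,0,0.06],"fingers":1},{"slide":[0,0,0],"turn":[0,0,0.09],"fingers":1},{"slide":[0,0,0],"turn":[0,0,0.12],"fingers":1},{"slide":[0,0,0],"turn":[0,0,0.15],"fingers":1},{"slide":[0,0,0],"turn":[0,0,0.18],"fingers":1},{"slide":[0,0,0],"turn":[0,0,0.21],"fingers":1},{"slide":[0,0,0],"turn":[0,0,0.24],"fingers":1},{"slide":[0,0,0],"turn":[0,0,0.25],"fingers":1},{"slide":[0,0,0],"turn":[0,0,0.25],"fingers":1},{"slide":[0,0,0],"turn":[0,0,0.25],"fingers":1},{"slide":[0,0,0],"turn":[0,0,0.25],"fingers":1}]'; python3 go.py 698.5 108 172 1.622
python3 -m inch '[{"slide":[0,0,0],"turn":[0,0,0.03],"fingers":1},{"slide":[0,0,0],"turn":[0,0,0.06],"fingers":1},{"slide":[0,0,0],"turn":[0,0,0.09],"fingers":1},{"slide":[0,0,0],"turn":[0,0,0.12],"fingers":1},{"slide":[0,0,0],"turn":[0,0,0.15],"fingers":1},{"slide":[0,0,0],"turn":[0,0,0.18],"fingers":1},{"slide":[0,0,0],"turn":[0,0,0.21],"fingers":1},{"slide":[0,0,0],"turn":[0,0,0.24],"fingers":1},{"slide":[0,0,0],"turn":[0,0,0.25],"fingers":1},{"slide":[0,0,0],"turn":[0,0,0.25],"fingers":1},{"slide":[0,0,0],"turn":[0,0,0.25],"fingers":1},{"slide":[0,0,0],"turn":[0,0,0.25],"fingers":1}]'; python3 go.py 698.5 108 262 0.052
```

```text
time_s: 10.9
position: [696.8, 105.4, 173.5]
tool_rot: [0.692, 0.722, -0.003, -0.0]
contact_force: [-10.8, -8.0, 6.2]
opening: 13.8
grip_force: 41.0
t 10.9 pos [696.8 105.4 173.5] yaw 0.043 q [ 0.05  0.28  1.46 -0.    1.41  0.  ] F [-10.8  -8.    6.2] M [-0.9   1.16 -0.07] open 13.8 41.0
slide [0.0086, 0.0062, 0.005] turn [-0.0023, -0.0002, -0.5025]
time_s: 11.9
position: [695.2, 105.9, 173.5]
tool_rot: [0.915, 0.403, -0.005, 0.0]
contact_force: [-16.5, -6.9, 9.4]
opening: 13.4
grip_force: 41.5
t 11.9 pos [695.2 105.9 173.5] yaw -0.741 q [ 0.05  0.28  1.46 -0.    1.41  0.79] F [-16.5  -6.9   9.4] M [-0.92  1.98  0.03] open 13.4 41.5
slide [0.0099, 0.0023, -0.2952] turn [-0.0023, 0.0022, -0.2525]
```

All three clicks are turned (2.356 rad). I'm easing off the side force, opening and rising.

```bash
python3 -m inch '[{"slide":[-0.01,-0.004,0],"turn":[0,0,0],"fingers":1},{"slide":[-0.01,-0.004,0],"turn":[0,0,0],"fingers":1},{"slide":[-0.01,-0.004,0],"turn":[0,0,0],"fingers":-1},{"slide":[-0.01,-0.004,0],"turn":[0,0,0],"fingers":-1},{"slide":[-0.01,-0.004,0],"turn":[0,0,0],"fingers":-1},{"slide":[-0.01,-0.004,0],"turn":[0,0,0],"fingers":-1},{"slide":[-0.01,-0.004,0],"turn":[0,0,0],"fingers":-1},{"slide":[-0.01,-0.004,-0.1],"turn":[0,0,0],"fingers":-1},{"slide":[-0.01,-0.004,-0.2],"turn":[0,0,0],"fingers":-1},{"slide":[-0.01,-0.004,-0.3],"turn":[0,0,0],"fingers":-1},{"slide":[-0.01,-0.004,-0.33],"turn":[0,0,0],"fingers":-1},{"slide":[-0.01,-0.004,-0.33],"turn":[0,0,0],"fingers":-1}]'; python3 go.py 496.6 98.4 268 0.054; python3 - <<'E'
from bench import robot
import cv2,json
s=robot.get_state(); d=robot.get_image('wrist'); json.dump(dict(p=list(s['position']),q=list(s['tool_rot'])),open('w6.json','w'))
cv2.imwrite('pics/w6.png',d['image'][:,:,::-1])
for n in('scene','side'): cv2.imwrite(f'pics/{n}_k3.png',robot.get_image(n)['image'][:,:,::-1])
# knob bar direction: dark blob around projected axis
import wr,fit,numpy as np; wr.addcam('w','w6.json')
p=fit.proj('w',np.array([698.5,108,209.])); print('axis px',p)
g=d['image'].max(2); u,v=p.round().astype(int); r=60
m=np.zeros_like(g); m[max(v-r,0):v+r,u-r:u+r]=(g[max(v-r,0):v+r,u-r:u+r]<40)
f,cx,cy,R,t=fit.C['w']; c=-R.T@t
ys,xs=np.nonzero(m); D=(R.T@np.array([(xs-cx)/f,(ys-cy)/f,np.ones(len(xs))])).T; W=(c+D*((200-c[2])/D[:,2])[:,None])[:,:2]
W=W[np.hypot(*(W-[698.5,108]).T)<45]; cov=np.cov(W.T); l,V=np.linalg.eigh(cov); print(len(W),W.mean(0),l,'bar angle',np.arctan2(V[1,1],V[0,1])%np.pi,'expected',(0.05-2.356)%np.pi)
E
```

```text
time_s: 12.9
position: [697.3, 106.7, 276.5]
tool_rot: [0.915, 0.403, 0.004, 0.001]
contact_force: [0.6, -0.4, -0.1]
opening: 85.4
grip_force: 0.0
t 12.9 pos [697.3 106.7 276.5] yaw -0.741 q [0.05 0.21 1.36 0.   1.56 0.79] F [ 0.6 -0.4 -0.1] M [ 0.02 -0.08 -0.03] open 85.4 0.0
slide [-0.4721, -0.4754, 0.0229] turn [0.0024, -0.001, -0.2529]
axis px [316.39649602 211.90354756]
1234 [708.61296573 117.65251375] [ 51.20345962 163.10568328] bar angle 0.9506317610827346 expected 0.8355926535897931
```

The knob has stayed at the third click. Back to the tray handle.

```bash
python3 -m inch '[{"slide":[-0.472,-0.475,0],"turn":[0,0,-0.253],"fingers":-1},{"slide":[-0.472,-0.475,0],"turn":[0,0,-0.253],"fingers":-1},{"slide":[-0.472,-0.475,0],"turn":[0,0,-0.253],"fingers":-1},{"slide":[-0.472,-0.475,0],"turn":[0,0,-0.253],"fingers":-1},{"slide":[-0.472,-0.475,0],"turn":[0,0,-0.253],"fingers":-1},{"slide":[-0.472,-0.475,0],"turn":[0,0,-0.253],"fingers":-1},{"slide":[-0.472,-0.475,0],"turn":[0,0,-0.253],"fingers":-1},{"slide":[-0.472,-0.475,0],"turn":[0,0,-0.253],"fingers":-1},{"slide":[-0.472,-0.475,0],"turn":[0,0,-0.253],"fingers":-1}]'; python3 go.py 496.6 98.4 64 0.054; python3 - <<'E'
from bench import robot
import cv2,json,numpy as np,wr,fit
s=robot.get_state(); d=robot.get_image('wrist'); json.dump(dict(p=list(s['position']),q=list(s['tool_rot'])),open('w7.json','w'))
im=d['image']; cv2.imwrite('pics/w7.png',im[:,:,::-1]); wr.addcam('w','w7.json')
P=lambda p:fit.proj('w',fit.pose(496.6+91,98.4+91*.054,.054,p)).round(1)
for z,n in((50,'rim'),(100,'plate')):
    print(n,[P(p).tolist() for p in ([(-84,30,z),(-84,-30,z),(30,30,z),(30,-30,z)] if z==50 else [(-98,27,z),(-84,27,z),(-98,-27,z),(-84,-27,z)])])
g=im.mean(2)
# rectified trough strip at z=25: rows y, cols x
xs=np.arange(-100,40,5); 
for y in (24,12,0,-12,-24):
    print(y,[int(g[int(round(q[1])),int(round(q[0]))]) if 0<=q[1]<400 and 0<=q[0]<640 else -1 for q in (P((x,y,25)) for x in xs)])
print('balls pred px',[P((x,0,20)).tolist() for x in(-64,-30,4)])
c=cv2.HoughCircles(cv2.medianBlur(cv2.cvtColor(im,cv2.COLOR_RGB2GRAY),3),cv2.HOUGH_GRADIENT,1,12,param1=80,param2=14,minRadius=8,maxRadius=20); print(None if c is None else c[0].round().astype(int).tolist())
E
```

```text
time_s: 13.8
position: [493.9, 98.1, 269.5]
tool_rot: [0.688, 0.726, -0.001, -0.001]
contact_force: [0.4, 0.5, 0.3]
opening: 85.5
grip_force: 0.0
t 13.8 pos [493.9  98.1 269.5] yaw 0.053 q [ 0.05 -0.26  1.84 -0.    1.57 -0.  ] F [0.4 0.5 0.3] M [-0.04 -0.01 -0.05] open 85.5 0.0
slide [0.0004, 0.0111, 0.6849] turn [-0.001, -0.0, -0.0004]
rim [[326.0, 147.5], [325.7, 197.5], [424.6, 147.5], [420.0, 197.5]]
plate [[313.3, 156.0], [327.2, 156.0], [313.5, 207.3], [326.8, 207.3]]
24 [58, 55, 60, 74, 122, 151, 155, 146, 100, 93, 87, 89, 93, 92, 102, 104, 91, 90, 86, 94, 100, 101, 103, 92, 82, 85, 87, 92]
12 [96, 132, 93, 86, 115, 146, 154, 162, 158, 148, 128, 122, 108, 159, 165, 159, 151, 123, 116, 144, 159, 167, 158, 149, 112, 83, 83, 134]
0 [90, 113, 89, 84, 84, 130, 148, 156, 155, 147, 113, 95, 111, 146, 156, 150, 145, 94, 108, 131, 113, 149, 152, 136, 82, 86, 83, 115]
-12 [121, 87, 86, 87, 88, 89, 112, 159, 160, 158, 108, 89, 90, 87, 89, 88, 88, 89, 86, 84, 88, 87, 84, 83, 86, 84, 82, 107]
-24 [126, 116, 86, 84, 70, 60, 59, 61, 61, 60, 56, 61, 59, 56, 61, 63, 59, 60, 59, 55, 60, 60, 60, 58, 63, 70, 71, 79]
balls pred px [[340.9, 168.6], [367.6, 168.6], [394.3, 168.6]]
[[460, 178, 19], [238, 296, 19], [396, 162, 13], [342, 162, 12], [368, 166, 16], [246, 280, 19], [464, 278, 19], [304, 314, 9], [594, 80, 17], [520, 206, 15], [548, 2, 12], [512, 238, 15], [476, 220, 17], [564, 302, 9], [434, 136, 14], [302, 330, 9]]
```

Three balls show in the trough at (342,162), (368,166) and (396,162), where I predicted them. Descending and gripping.

```bash
python3 -m inch '[{"slide":[0,0.01,0.13],"turn":[0,0,0],"fingers":-1},{"slide":[0,0.01,0.26],"turn":[0,0,0],"fingers":-1},{"slide":[0,0.01,0.39],"turn":[0,0,0],"fingers":-1},{"slide":[0,0.01,0.5],"turn":[0,0,0],"fingers":-1},{"slide":[0,0.01,0.6],"turn":[0,0,0],"fingers":-1},{"slide":[0,0.01,0.66],"turn":[0,0,0],"fingers":-1},{"slide":[0,0.01,0.685],"turn":[0,0,0],"fingers":-1},{"slide":[0,0.01,0.685],"turn":[0,0,0],"fingers":-1},{"slide":[0,0.01,0.685],"turn":[0,0,0],"fingers":-1}]' && python3 go.py 496.6 98.4 64 0.054 && python3 -m inch '[{"slide":[0,0,0],"turn":[0,0,0],"fingers":0.3},{"slide":[0,0,0],"turn":[0,0,0],"fingers":0.5},{"slide":[0,0,0],"turn":[0,0,0],"fingers":0.6},{"slide":[0,0,0],"turn":[0,0,0],"fingers":1},{"slide":[0,0,0],"turn":[0,0,0],"fingers":1},{"slide":[0,0,0],"turn":[0,0,0],"fingers":1},{"slide":[0,0,0],"turn":[0,0,0],"fingers":1},{"slide":[0,0,0],"turn":[0,0,0],"fingers":1},{"slide":[0,0,0],"turn":[0,0,0],"fingers":1}]' 60; python3 go.py 424 93 64 0.054
```

```text
time_s: 14.6
position: [498.3, 98.3, 66.3]
tool_rot: [0.688, 0.726, -0.0, 0.0]
contact_force: [1.1, 0.1, 0.6]
opening: 85.4
grip_force: 0.0
t 14.6 pos [498.3  98.3  66.3] yaw 0.054 q [ 0.05 -0.06  2.02 -0.    1.19 -0.01] F [1.1 0.1 0.6] M [ 0.01 -0.04  0.01] open 85.4 0.0
slide [0.0006, -0.0056, 0.0078] turn [0.0, 0.0, -0.0001]
time_s: 15.35
position: [498.1, 98.4, 66.6]
tool_rot: [0.688, 0.726, 0.0, 0.0]
contact_force: [-0.7, -0.1, 4.5]
opening: 13.2
grip_force: 59.4
t 15.35 pos [498.1  98.4  66.6] yaw 0.054 q [ 0.05 -0.06  2.02  0.    1.19 -0.01] F [-0.7 -0.1  4.5] M [-0.01  0.2   0.01] open 13.2 59.4
slide [-0.0045, -0.2475, 0.0084] turn [0.0002, -0.0, 0.0001]
```

Gripped with 59 N. I retract with a 4 mm lift, gently, then raise.

```bash
python3 -m inch '[{"slide":[0,0,-0.008],"turn":[0,0,0],"fingers":1},{"slide":[0,0,-0.014],"turn":[0,0,0],"fingers":1},{"slide":[0,-0.01,-0.014],"turn":[0,0,0],"fingers":1},{"slide":[0,-0.03,-0.014],"turn":[0,0,0],"fingers":1},{"slide":[0,-0.06,-0.014],"turn":[0,0,0],"fingers":1},{"slide":[0,-0.1,-0.014],"turn":[0,0,0],"fingers":1},{"slide":[0,-0.15,-0.014],"turn":[0,0,0],"fingers":1},{"slide":[0,-0.2,-0.014],"turn":[0,0,0],"fingers":1},{"slide":[0,-0.24,-0.014],"turn":[0,0,0],"fingers":1},{"slide":[0,-0.27,-0.014],"turn":[0,0,0],"fingers":1},{"slide":[0,-0.29,-0.014],"turn":[0,0,0],"fingers":1},{"slide":[0,-0.3,-0.014],"turn":[0,0,0],"fingers":1}]' && python3 -m inch '[{"slide":[0,0,-0.02],"turn":[0,0,0],"fingers":1},{"slide":[0,0,-0.06],"turn":[0,0,0],"fingers":1},{"slide":[0,0,-0.12],"turn":[0,0,0],"fingers":1},{"slide":[0,0,-0.19],"turn":[0,0,0],"fingers":1},{"slide":[0,0,-0.26],"turn":[0,0,0],"fingers":1},{"slide":[0,0,-0.33],"turn":[0,0,0],"fingers":1},{"slide":[0,0,-0.4],"turn":[0,0,0],"fingers":1},{"slide":[0,0,-0.47],"turn":[0,0,0],"fingers":1},{"slide":[0,0,-0.53],"turn":[0,0,0],"fingers":1},{"slide":[0,0,-0.57],"turn":[0,0,0],"fingers":1},{"slide":[0,0,-0.59],"turn":[0,0,0],"fingers":1},{"slide":[0,0,-0.6],"turn":[0,0,0],"fingers":1}]'; python3 go.py 424 -60 244 0.0; python3 - <<'E'
from bench import robot
import cv2,json,numpy as np
for n in('scene','side'):
    im=robot.get_image(n)['image']; cv2.imwrite(f'pics/{n}_l.png',im[:,:,::-1])
    a=im.astype(int); 
    s={'scene':(278,385),'side':(325,375)}[n]; c=a[s]; print(n,c)
    hsv=cv2.cvtColor(im,cv2.COLOR_RGB2HSV); ref=hsv[s].astype(int); print(ref)
    m=((abs(hsv[:,:,0].astype(int)-ref[0])<6)&(hsv[:,:,2].astype(int)>ref[2]-60)).astype(np.uint8)
    k,l,st,ce=cv2.connectedComponentsWithStats(m); i=l[s]; print(st[i],ce[i])
    cn=max(cv2.findContours((l==i).astype(np.uint8),cv2.RETR_EXTERNAL,cv2.CHAIN_APPROX_NONE)[0],key=len); h=cv2.convexHull(cn)
    for e in(4,6,8): print(e,cv2.approxPolyDP(h,e,True).reshape(-1,2).tolist())
E
```

```text
time_s: 16.35
position: [406.4, 93.4, 69.7]
tool_rot: [0.688, 0.726, -0.0, -0.0]
contact_force: [-1.2, 0.5, -1.3]
opening: 13.3
grip_force: 58.5
time_s: 17.35
position: [408.4, 93.4, 251.3]
tool_rot: [0.688, 0.726, 0.001, 0.001]
contact_force: [0.7, -0.7, -1.9]
opening: 13.0
grip_force: 58.6
t 17.35 pos [408.4  93.4 251.3] yaw 0.054 q [ 0.05 -0.49  2.04  0.    1.59 -0.01] F [ 0.7 -0.7 -1.9] M [-0.06  0.09 -0.  ] open 13.0 58.6
slide [-0.5135, 0.0243, 0.0243] turn [0.0005, -0.0, 0.0172]
scene [215 172 116]
[ 17 117 215]
[ 338  249   92   60 2456] [383.35260586 278.67345277]
4 [[429, 268], [375, 308], [338, 283], [392, 249]]
6 [[429, 268], [375, 308], [338, 283], [392, 249]]
8 [[429, 268], [375, 308], [338, 283], [392, 249]]
side [237 201 121]
[ 21 125 237]
[ 308  277  138   85 5628] [373.13308458 318.58955224]
4 [[445, 315], [340, 361], [308, 312], [404, 277]]
6 [[445, 315], [340, 361], [308, 312], [404, 277]]
8 [[445, 315], [340, 361], [308, 312], [404, 277]]
```

```bash
python3 - <<'E'
from fit import *
F=lambda k,u,v:px(k,u,v,True)
c=[('c',F('c',338,283),(-115,65,14)),('c',F('c',392.5,249),(115,65,14)),('c',F('c',430,268.5),(115,-65,14)),('c',F('c',376,308),(-115,-65,7))]
d=[('d',F('d',307.5,314),(-115,65,14)),('d',F('d',404,277.5),(115,65,14)),('d',F('d',445,316),(115,-65,14)),('d',F('d',340,361),(-115,-65,7))]
fit('c',c,[515,-296,0.]);fit('d',d,[515,-296,0.]);fit('cd',c+d,[515,-296,0.])
E
python3 -m inch '[{"slide":[-0.01,0,0],"turn":[0,0,0],"fingers":1},{"slide":[-0.04,0,0],"turn":[0,0,0],"fingers":1},{"slide":[-0.09,0,0],"turn":[0,0,0],"fingers":1},{"slide":[-0.15,0,0],"turn":[0,0,0],"fingers":1},{"slide":[-0.21,0,0],"turn":[0,0,0],"fingers":1},{"slide":[-0.27,0,0],"turn":[0,0,0],"fingers":1},{"slide":[-0.33,0,0],"turn":[0,0,0],"fingers":1},{"slide":[-0.38,0,0],"turn":[0,0,0],"fingers":1},{"slide":[-0.43,0,0],"turn":[0,0,0],"fingers":1},{"slide":[-0.47,0,0],"turn":[0,0,0],"fingers":1},{"slide":[-0.49,0,0],"turn":[0,0,0],"fingers":1},{"slide":[-0.5,0,0],"turn":[0,0,0],"fingers":1}]'; python3 go.py 424 -200 244 0.0; python3 - <<'E'
from bench import robot
import cv2,json,numpy as np,wr,fit
s=robot.get_state(); im=robot.get_image('wrist')['image']; json.dump(dict(p=list(s['position']),q=list(s['tool_rot'])),open('w8.json','w')); cv2.imwrite('pics/w8.png',im[:,:,::-1]); wr.addcam('w','w8.json')
q=[fit.proj('w',fit.pose(515,-296,-.05,p)).round().tolist() for p in [(0,0,5),(-115,65,14),(115,65,14),(115,-65,14),(-115,-65,14)]]; print(q)
hsv=cv2.cvtColor(im,cv2.COLOR_RGB2HSV).astype(int); m=((abs(hsv[:,:,0]-18)<7)&(hsv[:,:,2]>150)&(hsv[:,:,1]>70)).astype(np.uint8)
k,l,st,ce=cv2.connectedComponentsWithStats(m); i=st[1:,4].argmax()+1; print(st[i],ce[i])
h=cv2.convexHull(max(cv2.findContours((l==i).astype(np.uint8),0,1)[0],key=len)); print(cv2.approxPolyDP(h,5,True).reshape(-1,2).tolist())
E
```

```text
c [ 5.17967e+02 -2.94178e+02 -5.50000e-02] rms px 0.99
[[-0.5, -0.9], [0.1, -1.2], [0.5, -0.9], [-0.2, 2.1]]
d [ 5.17067e+02 -2.93646e+02 -6.70000e-02] rms px 1.54
[[-0.4, -2.7], [-0.1, -1.3], [0.8, -0.4], [-0.2, 3.0]]
cd [ 5.17311e+02 -2.93875e+02 -6.30000e-02] rms px 1.32
[[-0.8, -1.0], [0.2, -1.1], [0.5, -0.6], [-0.8, 2.0], [-0.3, -2.5], [-0.1, -1.3], [0.9, -0.6], [0.2, 3.1]]
time_s: 18.45
position: [415.6, -57.4, 249.4]
tool_rot: [0.688, 0.725, -0.0, -0.001]
contact_force: [0.5, -0.7, -2.4]
opening: 13.2
grip_force: 58.6
t 18.45 pos [415.6 -57.4 249.4] yaw 0.052 q [-0.31 -0.48  2.04 -0.    1.59 -0.37] F [ 0.5 -0.7 -2.4] M [ 0.04  0.05 -0.04] open 13.2 58.6
slide [-0.4762, 0.0032, 0.0177] turn [-0.0005, -0.0001, 0.0167]
[[376.0, 333.0], [302.0, 290.0], [466.0, 305.0], [446.0, 380.0], [294.0, 367.0]]
[580 342  38  29 703] [601.17069701 353.57610242]
[[617, 361], [604, 370], [580, 350], [608, 342]]
```

The fixed cameras agree on the lid: (517,-294), yaw -0.062. The handle target is (433,-289).

```bash
python3 go.py 433 -289 247 -0.06
```

```text
t 18.5 pos [415.7 -57.3 249.5] yaw 0.053 q [-0.31 -0.48  2.04 -0.    1.59 -0.37] F [-0.1 -0.8 -2.2] M [-0.05  0.12 -0.04] open 13.3 58.6
slide [-0.7744, 0.0169, 0.0084] turn [-0.0004, -0.0, 0.0359]
```

```bash
python3 -m inch '[{"slide":[-0.02,0,0],"turn":[0,0,0],"fingers":1},{"slide":[-0.06,0.001,0],"turn":[0,0,0.003],"fingers":1},{"slide":[-0.12,0.003,0],"turn":[0,0,0.006],"fingers":1},{"slide":[-0.2,0.005,0],"turn":[0,0,0.01],"fingers":1},{"slide":[-0.29,0.007,0],"turn":[0,0,0.015],"fingers":1},{"slide":[-0.38,0.009,0],"turn":[0,0,0.019],"fingers":1},{"slide":[-0.47,0.011,0],"turn":[0,0,0.024],"fingers":1},{"slide":[-0.56,0.013,0],"turn":[0,0,0.028],"fingers":1},{"slide":[-0.64,0.015,0],"turn":[0,0,0.031],"fingers":1},{"slide":[-0.71,0.016,0],"turn":[0,0,0.034],"fingers":1},{"slide":[-0.75,0.017,0],"turn":[0,0,0.036],"fingers":1},{"slide":[-0.77,0.017,0],"turn":[0,0,0.036],"fingers":1}]' && python3 -m inch '[{"slide":[-0.005,0,0],"turn":[0,0,0],"fingers":1},{"slide":[-0.005,0,0],"turn":[0,0,0],"fingers":1},{"slide":[-0.005,0,0],"turn":[0,0,0],"fingers":1}]' ; python3 go.py 433 -289 80 -0.06
```

```text
time_s: 19.5
position: [433.6, -287.8, 249.9]
tool_rot: [0.728, 0.686, -0.0, -0.0]
contact_force: [0.8, 0.7, -2.3]
opening: 13.3
grip_force: 58.6
time_s: 19.75
position: [433.6, -287.2, 250.1]
tool_rot: [0.727, 0.686, 0.0, -0.0]
contact_force: [-0.4, 0.6, -1.6]
opening: 13.5
grip_force: 58.6
t 19.75 pos [ 433.6 -287.2  250.1] yaw -0.058 q [-0.73 -0.21  1.83  0.    1.52 -0.67] F [-0.4  0.6 -1.6] M [0.02 0.14 0.02] open 13.5 58.6
slide [-0.0063, -0.0016, 0.5671] turn [-0.0, -0.0002, 0.0007]
```

Lower to TCP z ≈ 80, about 8 mm above contact.

```bash
python3 -m inch '[{"slide":[-0.005,0,0.02],"turn":[0,0,0],"fingers":1},{"slide":[-0.005,0,0.06],"turn":[0,0,0],"fingers":1},{"slide":[-0.005,0,0.12],"turn":[0,0,0],"fingers":1},{"slide":[-0.005,0,0.19],"turn":[0,0,0],"fingers":1},{"slide":[-0.005,0,0.26],"turn":[0,0,0],"fingers":1},{"slide":[-0.005,0,0.33],"turn":[0,0,0],"fingers":1},{"slide":[-0.005,0,0.4],"turn":[0,0,0],"fingers":1},{"slide":[-0.005,0,0.46],"turn":[0,0,0],"fingers":1},{"slide":[-0.005,0,0.51],"turn":[0,0,0],"fingers":1},{"slide":[-0.005,0,0.54],"turn":[0,0,0],"fingers":1},{"slide":[-0.005,0,0.56],"turn":[0,0,0],"fingers":1},{"slide":[-0.005,0,0.56],"turn":[0,0,0],"fingers":1}]' ; python3 -m inch '[{"slide":[0,0,0.003],"turn":[0,0,0],"fingers":1},{"slide":[0,0,0.009],"turn":[0,0,0],"fingers":1},{"slide":[0,0,0.015],"turn":[0,0,0],"fingers":1},{"slide":[0,0,0.02],"turn":[0,0,0],"fingers":1},{"slide":[0,0,0.023],"turn":[0,0,0],"fingers":1},{"slide":[0,0,0.023],"turn":[0,0,0],"fingers":1},{"slide":[0,0,0.023],"turn":[0,0,0],"fingers":1}]'; python3 go.py 433 -289 71.6 -0.06
```

```text
time_s: 20.75
position: [432.6, -288.7, 80.4]
tool_rot: [0.728, 0.686, -0.0, -0.001]
contact_force: [0.3, -0.3, -2.8]
opening: 13.4
grip_force: 58.5
time_s: 21.33
position: [433.5, -289.7, 75.4]
tool_rot: [0.728, 0.686, 0.0, 0.0]
contact_force: [0.4, 0.4, -2.3]
opening: 13.3
grip_force: 58.5
t 21.33 pos [ 433.5 -289.7   75.4] yaw -0.059 q [-0.73 -0.04  1.98  0.    1.2  -0.67] F [ 0.4  0.4 -2.3] M [ 0.02  0.09 -0.  ] open 13.3 58.5
slide [0.0024, -0.0017, 0.0126] turn [0.0, 0.0, 0.0003]
```

```bash
python3 -m inch '[{"slide":[0,0,0.004],"turn":[0,0,0],"fingers":1},{"slide":[0,0,0.008],"turn":[0,0,0],"fingers":1},{"slide":[0,0,0.01],"turn":[0,0,0],"fingers":1},{"slide":[0,0,0.01],"turn":[0,0,0],"fingers":1},{"slide":[0,0,0.01],"turn":[0,0,0],"fingers":1}]'; python3 go.py 433 -289 71.6 -0.06; python3 -m inch '[{"slide":[0,0,0.002],"turn":[0,0,0],"fingers":1},{"slide":[0,0,0.005],"turn":[0,0,0],"fingers":1},{"slide":[0,0,0.005],"turn":[0,0,0],"fingers":1},{"slide":[0,0,0.005],"turn":[0,0,0],"fingers":1}]'
```

```text
time_s: 21.75
position: [433.4, -289.7, 72.2]
tool_rot: [0.728, 0.686, -0.0, -0.0]
contact_force: [0.6, -0.8, -1.2]
opening: 13.3
grip_force: 58.5
t 21.75 pos [ 433.4 -289.7   72.2] yaw -0.059 q [-0.73 -0.04  1.98 -0.    1.2  -0.67] F [ 0.6 -0.8 -1.2] M [0.   0.06 0.04] open 13.3 58.5
slide [0.0022, -0.0015, 0.002] turn [-0.0, -0.0, 0.0004]
time_s: 22.08
position: [433.6, -289.9, 71.6]
tool_rot: [0.728, 0.686, -0.0, 0.0]
contact_force: [-2.3, 2.0, 5.0]
opening: 13.6
grip_force: 59.5
```

Contact force is now +5 N at the expected height. I take one check image from the fixed cameras before releasing.

```bash
python3 -m inch '[{"slide":[0,0,0],"turn":[0,0,0],"fingers":0.6},{"slide":[0,0,0],"turn":[0,0,0],"fingers":0.4},{"slide":[0,0,0],"turn":[0,0,0],"fingers":-1},{"slide":[0,0,0],"turn":[0,0,0],"fingers":-1},{"slide":[0,0,0],"turn":[0,0,0],"fingers":-1},{"slide":[0,0,0],"turn":[0,0,0],"fingers":-1},{"slide":[0,0,-0.05],"turn":[0,0,0],"fingers":-1},{"slide":[0,0,-0.17],"turn":[0,0,0],"fingers":-1},{"slide":[0,0,-0.3],"turn":[0,0,0],"fingers":-1},{"slide":[0,0,-0.43],"turn":[0,0,0],"fingers":-1},{"slide":[0,0,-0.56],"turn":[0,0,0],"fingers":-1},{"slide":[0,0,-0.65],"turn":[0,0,0],"fingers":-1}]' && python3 -m inch '[{"slide":[0.3,0,0],"turn":[0,0,0],"fingers":-1},{"slide":[0.3,0,0],"turn":[0,0,0],"fingers":-1},{"slide":[0.3,0,0],"turn":[0,0,0],"fingers":-1},{"slide":[0.3,0,0],"turn":[0,0,0],"fingers":-1},{"slide":[0.3,0,0],"turn":[0,0,0],"fingers":-1},{"slide":[0.3,0,0],"turn":[0,0,0],"fingers":-1}]'; python3 - <<'E'
from bench import robot
import cv2,json,numpy as np,wr,fit
s=robot.get_state(); im=robot.get_image('wrist')['image']; json.dump(dict(p=list(s['position']),q=list(s['tool_rot'])),open('w9.json','w')); cv2.imwrite('pics/w9.png',im[:,:,::-1]); wr.addcam('w','w9.json'); print(s['position'])
P=lambda o,p:fit.proj('w',fit.pose(*o,p)).round().astype(int)
L=(517,-294,-.062); T=(433.5+91,-289.8-5.4,-.059)
print('lid',[P(L,p).tolist() for p in [(-115,65,14),(115,65,14),(115,-65,14),(-115,-65,14)]],'rim',[P(T,(x,y,55)).tolist() for x in(-84,84) for y in(-30,30)],'balls',[P(T,(x,0,25)).tolist() for x in(-64,-30,4)])
hsv=cv2.cvtColor(im,cv2.COLOR_RGB2HSV).astype(int); m=((abs(hsv[:,:,0]-18)<7)&(hsv[:,:,2]>120)&(hsv[:,:,1]>70)).astype(np.uint8)
k,l,st,ce=cv2.connectedComponentsWithStats(m)
for i in 1+np.argsort(-st[1:,4])[:3]:
    h=cv2.convexHull(max(cv2.findContours((l==i).astype(np.uint8),0,1)[0],key=len)); print(st[i],cv2.approxPolyDP(h,5,True).reshape(-1,2).tolist())
g=im.mean(2)
for y in(12,0,-12): print(y,[int(g[tuple(P(T,(x,y,30))[::-1].clip(0,[399,639]))]) for x in range(-90,40,5)])
for k in('scene','side'): cv2.imwrite(f'pics/{k}_e.png',robot.get_image(k)['image'][:,:,::-1])
for k,nm in(('c','scene'),('d','side')):   # bystanders: local difference against the start
    a,b=[cv2.imread(f'pics/{nm}{e}.png').astype(int) for e in('0','_e')]
    for n,p in(('roll',(390,-82,20)),('glue',(488,-87,44))):
        u,v=fit.proj(k,np.array(p,float)).astype(int); print(nm,n,np.abs(a-b)[v-14:v+14,u-12:u+12].mean().round(1))
E
```

```text
time_s: 23.08
position: [434.2, -290.3, 270.3]
tool_rot: [0.728, 0.686, 0.0, 0.003]
contact_force: [0.1, 0.8, 0.6]
opening: 85.3
grip_force: 0.0
time_s: 23.58
position: [438.6, -200.6, 265.5]
tool_rot: [0.728, 0.686, -0.0, -0.0]
contact_force: [0.1, 0.2, -1.1]
opening: 85.5
grip_force: 0.0
[ 438.62156192 -200.64614036  265.49432304]
lid [[293, 186], [470, 187], [457, 276], [295, 275]] rim [[323, 268], [323, 223], [456, 268], [462, 223]] balls [[338, 236], [363, 236], [389, 236]]
[  212    79   358   272 35211] [[568, 79], [558, 240], [539, 300], [525, 310], [410, 343], [250, 349], [212, 86]]
[  571     0    69   362 10266] [[609, 0], [621, 0], [639, 17], [639, 293], [621, 361], [571, 312], [571, 103]]
[ 311    0  138   77 6441] [[447, 0], [446, 42], [376, 76], [315, 39], [311, 0]]
12 [59, 65, 93, 92, 98, 94, 90, 93, 107, 162, 160, 119, 88, 88, 103, 149, 155, 134, 93, 90, 87, 138, 157, 160, 157, 158]
0 [62, 67, 89, 104, 205, 223, 226, 218, 175, 106, 159, 210, 224, 226, 217, 147, 104, 172, 170, 223, 227, 218, 167, 159, 160, 162]
-12 [160, 134, 86, 118, 227, 240, 242, 237, 227, 180, 220, 241, 245, 246, 223, 234, 168, 172, 241, 245, 246, 245, 238, 175, 158, 158]
scene roll 50.7
scene glue 14.0
side roll 50.8
side glue 8.8
```

```bash
python3 - <<'E'
import cv2,numpy as np,wr,fit
for k,nm in(('c','scene'),('d','side')):
    a,b=[cv2.imread(f'pics/{nm}{e}.png') for e in('0','_e')]
    for n,p,r in(('roll',(390,-82,20),14),('glue',(488,-87,44),13)):
        u,v=fit.proj(k,np.array(p,float)).astype(int); t=a[v-r:v+r,u-r:u+r]; s=b[v-r-15:v+r+15,u-r-15:u+r+15]
        m=cv2.matchTemplate(s,t,cv2.TM_CCOEFF_NORMED); _,mx,_,lo=cv2.minMaxLoc(m); print(nm,n,round(mx,2),lo[0]-15,lo[1]-15,s.mean().round(),t.mean().round())
wr.addcam('w','w9.json'); im=cv2.imread('pics/w9.png'); h=cv2.cvtColor(im,cv2.COLOR_BGR2HSV)
L=(517,-294,-.062)
P=lambda p:fit.proj('w',fit.pose(*L,p)).round().astype(int)
print('along x at y=50',[(x,*h[tuple(P((x,50,9))[::-1])].tolist()) for x in list(range(-130,-100,3))+list(range(100,133,3))])
print('along y at x=0',[(y,*h[tuple(P((0,y,9))[::-1])].tolist()) for y in range(45,85,3)])
E
```

```text
scene roll 0.86 0 0 74.0 135.0
scene glue 0.92 0 0 67.0 89.0
side roll 0.92 0 0 90.0 175.0
side glue 0.95 0 0 84.0 102.0
along x at y=50 [(-130, 15, 104, 118), (-127, 17, 99, 121), (-124, 15, 100, 125), (-121, 16, 106, 120), (-118, 16, 106, 151), (-115, 18, 108, 218), (-112, 18, 106, 171), (-109, 19, 104, 225), (-106, 19, 101, 229), (-103, 20, 102, 231), (100, 19, 102, 227), (103, 19, 101, 228), (106, 17, 107, 202), (109, 17, 109, 138), (112, 17, 106, 219), (115, 17, 106, 193), (118, 15, 95, 126), (121, 15, 89, 129), (124, 16, 93, 124), (127, 16, 98, 117), (130, 16, 94, 119)]
along y at x=0 [(45, 19, 103, 225), (48, 18, 108, 211), (51, 18, 103, 131), (54, 18, 104, 128), (57, 19, 101, 126), (60, 18, 103, 131), (63, 18, 102, 135), (66, 17, 104, 110), (69, 18, 97, 76), (72, 17, 93, 71), (75, 18, 92, 75), (78, 16, 98, 70), (81, 14, 106, 70), (84, 16, 102, 75)]
```

The lid edges match the estimate to about 2 mm, the three balls are in the tray, and the bystanders show zero shift. Handing in.

```bash
python3 -c "
from bench import robot
print(robot.sign_off())"
```

```text
the job is handed in; nothing more can be done
None
```

I handed the job in; sign-off gave no verdict. My last measurements have the tray resting inside the carton lid with three capsules in it, the knob left at the third click, and the label roll and glue stick unmoved; the one mishap was the tray bumping the dispenser pillar (wrist force about 110 N, limit 120 N) before I backed it off.

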